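# Close and prime a refilled kitchen soap pump

## Robot

A 7-joint arm with a two-finger parallel gripper is mounted at the origin on the work surface. World frame = base frame: x ahead of the robot, y to its left, z up, the work surface at z = 0. Lengths are in m, angles in rad, forces in N, time in s.
With the tool pointing down it reaches from about 0.425 to 0.925 m from the base axis. Payload 6.8 kg.
Tool frame: the origin (TCP) lies at the very end of the fingers, on their centre line; the grasp point (between the pads) lies 19 mm behind it (grip_point_offset is the distance from the TCP to the grasp point, in m); z points along the fingers, y is the line along which they close (so a half turn about z gives the same grasp; the last joint's range is limited). The gripper opens to 85 mm and grips with 20 to 120 N. Pads are 22 mm wide; open, the fingers measure 114 mm over their backs; the gripper's body (76 mm by 85 mm) begins 54 mm behind the grasp point. The pads swing forward as they close: fully open they stand 13 mm farther back than shut.
Start: joints at [1.207, 0.477, 0.022, 1.555, -0.011, 1.109, -0.083], TCP at [0.171, -0.653, 0.231] pointing down, gripper open.
Joint ranges: [-2.96, 2.96], [-0.34, 2.1], [-1.41, 1.46], [0.24, 2.44], [-1.37, 4.51], [0.17, 1.92], [-2.96, 2.96]. Speed limits (rad/s): [2.39, 2.39, 3.14, 3.14, 3.14, 3.14, 3.14].

## Interface

Orientations are given as a unit quaternion [w, x, y, z].
In Python, from station import * gives the robot as it stands.
- The arm moves only by the tool carry_out, never from a script. Its argument "rows" is text: rows parted by semicolons, each of 4 numbers parted by spaces: the shift along the world's x, y, z in mm, then the turn about the world's z in degrees. In form: dx dy dz yaw; .... A call has 1 to 10 rows; each row shifts and turns the commanded pose from where the row before left it; what a row does not reach is not made up. A row lasts 1/8 s, in which the tool goes at most 62.5 mm and 10.7 degrees, less where a joint would pass 70% of its speed; a pose out of reach is approached as far as the arm can. A call is refused whole if a number of a shift passes 62.5 or a number of a turn 10.7, either way. A call with a gripper value outside its range is refused whole. "claw" is the finger opening in mm, from 0 to 85.4, set as the call begins (left out, the last holds). The fingers move at their own pace and stop on an object; "force" is the grip in N (left out, the last holds). Time passes only in rows, so rows that do not move let the fingers close. It gives the time, the measured TCP pose, the force, the opening and the grip force at its end, in the units of the state.
- get_obs(): the state, without advancing time (a new reading comes with each control period).
- read_camera(name): name is "side" or "top" or "wrist"; returns a dict with "img" (480x640x3 uint8, blue, green, red), "fov_y" (degrees; the focal length in pixels is half the picture's height over the tangent of half this angle, whatever the lens; pixels are square), "cx", "cy" (the principal point, pixels), "world_to_cam" (4x4, takes a point from world to camera coordinates). Camera axes: x right, y up, looking along -z (the intrinsics and any distortion apply to the point x, -y, -z); pixel columns grow to the right and rows downward; lengths in m; the calibration is good to about 2 mm. A picture is of the moment at which its call begins. There is no depth.
- hand_in(): hands the job in; it is judged then, once.
Trained networks look in the newest picture that a camera, given by its name, has taken for a name from the list of things; names that differ only in an ending like _2 or _b are one class to them, and where a whole thing is asked for, a point or a joint stands for the part that bears it (a point fixed in the world has none). Each returns a list of dicts, best first, with "confidence" (0 to 1); they miss things now and then, are a little off and sometimes report something else, mostly with a low value. They report only what shows in the picture. A call takes as long as a camera call. They do not tell look-alikes from the thing itself.
- recognise(camera, thing): "centre" ([column, row] in pixels, amid what is visible of it).
- outline_of(camera, thing): "pixels" (480x640 bool, what is visible of it) and "centre" ([column, row] in pixels, amid what is visible of it).
- place_of(camera, thing): "centre" ([column, row] in pixels: a listed point, or the origin of a listed thing).
The state is a dict: "t": time; "q": joint angles; "joint_vel": joint speeds; "joint_torque": joint torques, N m; "eef_pos": TCP position; "tool_rot": TCP orientation; "contact_force": force on the tool from outside, world axes, zero at the start; "torque": the same for the moment, N m; "gripper_width": opening from 0.0 (shut) to 1.0 (fully open); "grasp_force": force on a finger pad.
Only numpy, scipy, OpenCV 4.12 (cv2) and the standard library are available. Lean on these libraries where they do the work, as an engineer would, in place of code of your own. Each camera call takes 0.05 s, during which the arm holds its last target. There are 200 camera calls.

## Task

The kitchen soap pump by the sink has just been refilled and its collar is still undone. Turn the collar clockwise until it is fully home with its lug over the lock rib, and stand the small steel measuring cup upright on the worktop with the middle of its bowl under the spout; with both done, press the pump head fully down to prime it and let it come back up, leaving the cup there. Do not pump before the collar is locked and the cup is in place, do not tip the cup over, and leave the other things where they stand.

Things in the scene. Friction and masses are not known exactly. Their poses are not given: they have to be found in the camera images.
- dispenser: White ceramic pump bottle, 68 mm across, standing fixed to the worktop by a black rubber suction foot (74 mm across, 12 mm high). Origin: underside centre, z up. The straight side ends at height 122 mm, then a shoulder slopes in to a neck 46 mm across at 142 mm. The spout points along its -x when the swivel is 0. The bottle does not move.
- collar_axis (a point): Point on the bottle's upright axis, 170 mm above the worktop, at a good height to hold the collar (fingers from above, either side of the pump head). The black ribbed collar is 50 mm across and reaches from 150 to 177 mm above the worktop.
- collar (a joint): Turn of the collar about the bottle's upright axis, rad: 0 = locked (end stop, lug straight above the lock rib), positive = undone, anticlockwise seen from above; can go to 2.4. Starts 1.1 to 2.1. To lock it, turn it clockwise seen from above. Stiff, about 0.12 N m; it stays where it is left.
- collar_lug (a point): Outer part of the collar's pointer lug, 33 mm from the axis: a black block 10 mm wide that stands 11 mm out of the collar's rim, from 152 to 164 mm above the worktop. It turns with the collar.
- lock_rib (a point): The lock mark: a small black rib (15 by 5 mm, radial) on the white shoulder of the bottle, 30 mm from the axis, 139 mm high, in the bottle's frame at -1.4 rad from its +x about z.
- swivel (a joint): Swivel of the pump head with its spout about the bottle's axis, rad: positive anticlockwise from above, 0 = spout along the bottle's -x; free to turn from -1.2 to 1.2 with slight friction (0.06 N m). It starts within 0.5 of 0 and need not be turned.
- pump (a joint): Travel of the sprung pump head, m: 0 = up, 0.014 = fully down. Takes about 4 N to start and 9 N fully down; springs back when let go.
- head_top (a point): Centre of the flat top of the steel pump head, on the bottle's axis, 225 mm above the worktop when up. The head is a cap 33 mm across, from 203 to 225 mm, on a thin stem that leaves the collar's top at 177 mm (17 mm across up to 190 mm).
- spout_tip (a point): Underside of the spout's mouth, 70 mm out from the bottle's axis and 198 mm above the worktop when the head is up. The spout is a steel tube 11 mm thick that runs out level from the cap at 214 mm and dips at the tip, so the cup has to come in low, from the side.
- cup: Loose steel quarter-cup measure, about 90 g. Origin: underside centre of its round bowl, z up. Bowl 56 mm across, 32 mm high, open on top, wall 2.5 mm. Flat straight handle along its own +x, from the rim to 122 mm from the bowl's centre, 14 mm wide, 5 mm thick (27 to 32 mm above the underside). Starts on the worktop to the right or left of the dispenser.
- cup_handle (a point): Middle of the cup's handle thickness, 85 mm from the bowl's centre along the handle: a good place to pinch it from above across its 14 mm width.
- utensil_pot: White ceramic pot, 94 mm across and 125 mm high, with spoons and turners standing in it up to 290 mm, all within 60 mm of its axis. Origin: underside centre. Stands behind the dispenser, away from the spout. Leave it alone.
- washing_up_bottle: Clear plastic washing-up bottle, 64 mm across, 218 mm high, origin underside centre; at one side of the dispenser. Leave it alone.
- tumbler: Upturned glass tumbler, 72 mm across at the worktop, 118 mm high, origin underside centre; at the other side of the dispenser. Leave it alone.
- mug: White mug, 80 mm across, 95 mm high, its handle along its own +y; origin underside centre. Stands on the side where the cup is not. Leave it alone. The handle stands out to 77 mm from its axis.
Mind the look-alikes: they are no part of the job. Of the things that look like the cup, take the one that is farthest from the robot's base at the start.

How it is judged:
By the outcome, as a careful person would: the job done as asked, in the order asked, and still so for the second after the job is handed in, with the robot touching nothing.
It also fails if it takes over 72 s, if anything falls off the work surface, if the arm or the gripper's body presses on something with over 40 N, if the wrist force passes 120 N, or if a joint passes its speed limit or range.

## Working session

There is one attempt and no reset: what is moved stays moved. The work goes in short steps, Python scripts to look and compute and a tool call to move; the robot and the scene stay as the last step left them, time stands still between calls to the robot, and variables do not carry over. Pictures are saved under pics/ and viewed, at most 11 in all, crops included, and the job is handed in when it is done.

Besides the shell and the picture viewer there is one more tool, called after "Request:" as name(argument=value, ...) on one line, values as JSON. carry_out: Moves the arm, as the interface text tells. Its arguments: {"type":"object","properties":{"rows":{"type":"string"},"claw":{"type":"number"},"force":{"type":"number"}},"required":["rows"]}

```bash
mkdir -p pics; ls
cat > h.py <<'E'
from station import *
import numpy as np, cv2
def cam(n):
    c=read_camera(n); c['f']=240/np.tan(np.radians(c['fov_y'])/2); return c
def ray(c,px):
    T=np.array(c['world_to_cam']);R=T[:3,:3];o=-R.T@T[:3,3]
    d=np.array([(px[0]-c['cx'])/c['f'],-(px[1]-c['cy'])/c['f'],-1.]);d=R.T@d
    return o,d/np.linalg.norm(d)
def atz(c,px,z):
    o,d=ray(c,px);return o+d*(z-o[2])/d[2]
def tri(*cp):
    A=0;b=0
    for c,p in cp:
        o,d=ray(c,p);P=np.eye(3)-np.outer(d,d);A=A+P;b=b+P@o
    return np.linalg.solve(A,b)
def proj(c,X):
    T=np.array(c['world_to_cam']);p=T[:3,:3]@np.array(X)+T[:3,3]
    return np.array([c['cx']-c['f']*p[0]/p[2],c['cy']+c['f']*p[1]/p[2]])
E
python3 - <<'E'
from h import *
np.set_printoptions(precision=3,suppress=True)
o=get_obs();print(o['t'],o['eef_pos'],o['tool_rot'])
for n in('top','side'):
    c=cam(n);cv2.imwrite(f'pics/{n}0.png',c['img']);print(n,{k:c[k] for k in c if k not in('img','world_to_cam')},ray(c,(320,240)))
    for t in('dispenser','head_top','spout_tip','collar_axis','collar_lug','lock_rib','cup','cup_handle','utensil_pot','washing_up_bottle','tumbler','mug'):
        for r in place_of(n,t)[:3]:
            z={'head_top':.225,'spout_tip':.198,'collar_axis':.17,'collar_lug':.158,'lock_rib':.139,'cup_handle':.0295}.get(t,0)
            print(n,t,np.array(r['centre']).round(1),round(r['confidence'],2),atz(c,r['centre'],z))
E
```

```text
pics
0.0 [ 0.171 -0.652  0.23 ] [-0.001  0.992  0.128 -0.   ]
top {'fov_y': 46.163831834491795, 'cx': 324.99533085438304, 'cy': 238.65511729341273, 'f': np.float64(563.1646047152549)} (array([ 0.411, -0.025,  1.624]), array([ 0.087, -0.001, -0.996]))
top dispenser [320.8 234.6] 0.95 [ 0.569 -0.03   0.   ]
top head_top [319.3 222.1] 0.72 [ 0.578 -0.025  0.225]
top spout_tip [314.4 252.9] 0.72 [ 0.503 -0.013  0.198]
top collar_lug [321.6 219.9] 0.55 [ 0.592 -0.031  0.158]
top lock_rib [328.8 229.4] 0.78 [ 0.569 -0.05   0.139]
top cup [186.8 336.1] 0.79 [0.277 0.35  0.   ]
top cup [186.5 271.2] 0.73 [0.461 0.356 0.   ]
top cup [288.2 296.5] 0.73 [0.39  0.063 0.   ]
top cup_handle [209.8 287.4] 0.92 [0.415 0.282 0.03 ]
top cup_handle [204.8 361.1] 0.82 [0.21  0.291 0.03 ]
top cup_handle [258.4 288. ] 0.78 [0.414 0.145 0.03 ]
top utensil_pot [318.  172.8] 0.91 [ 0.751 -0.02   0.   ]
top washing_up_bottle [282.7 213.2] 0.84 [0.631 0.081 0.   ]
top tumbler [357.7 241.7] 0.91 [ 0.549 -0.137  0.   ]
top tumbler [447.7 254.8] 0.35 [ 0.512 -0.397  0.   ]
top mug [448.4 255.2] 0.92 [ 0.511 -0.39
[... 640 characters left out ...]
llar_lug [294.8 238.4] 0.62 [ 0.595 -0.019  0.158]
side lock_rib [309.6 243. ] 0.93 [ 0.565 -0.045  0.139]
side cup [257.7 387.2] 0.95 [0.464 0.352 0.   ]
side cup [335.1 411.8] 0.55 [0.279 0.33  0.   ]
side cup [352.2 324.5] 0.55 [0.384 0.05  0.   ]
side cup_handle [293.7 365.8] 0.72 [0.413 0.28  0.03 ]
side cup_handle [304.6 287.7] 0.6 [0.552 0.007 0.03 ]
side cup_handle [321.1 333.2] 0.57 [0.417 0.151 0.029]
side utensil_pot [252.  271.9] 0.76 [ 0.748 -0.021 -0.   ]
side utensil_pot [293.9 236.6] 0.72 [ 0.752 -0.254  0.   ]
side washing_up_bottle [266.4 300.6] 0.73 [0.632 0.074 0.   ]
side tumbler [330.7 272.7] 0.71 [ 0.548 -0.13   0.   ]
side mug [386.1 230.5] 0.58 [ 0.512 -0.434  0.   ]
```

Run:
```python
import cv2
a=cv2.imread('pics/top0.png')[150:400,150:480]
cv2.imwrite('pics/topc.png',cv2.resize(a,None,fx=2.4,fy=2.4,interpolation=2))
b=cv2.imread('pics/side0.png')[200:440,220:440]
cv2.imwrite('pics/sidec.png',cv2.resize(b,None,fx=2.5,fy=2.5,interpolation=2))
```

```text
(no output)
```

View pics/topc.png

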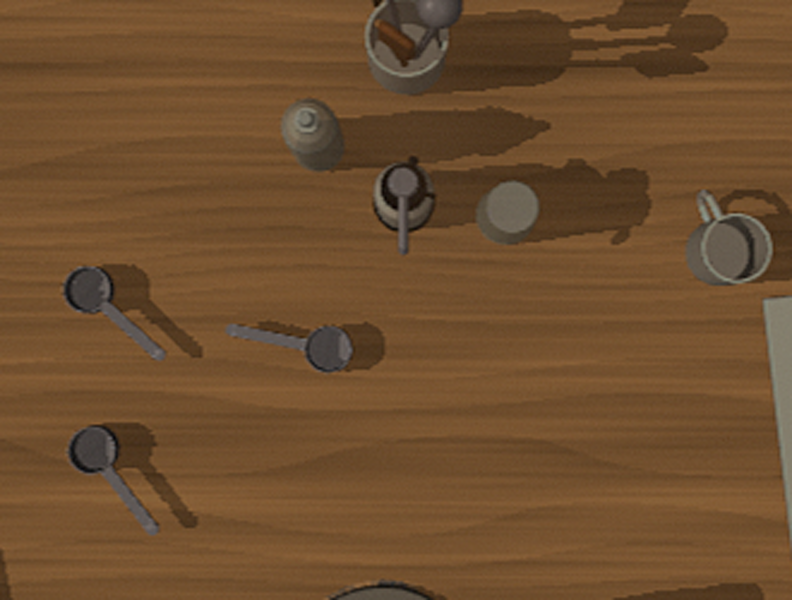

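View pics/sidec.png

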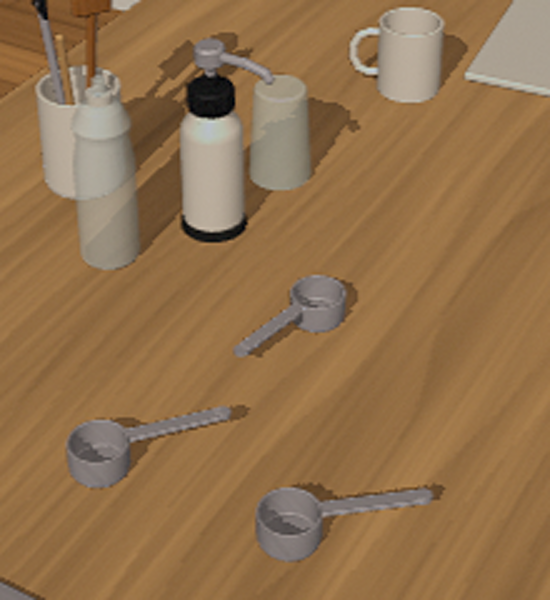

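The three cup look-alikes in the top view are at (187,271), (187,336) and (288,296). They lie about 0.58, 0.44 and 0.39 m from the base. The one at (187,271), with its handle towards the lower right, is the farthest, and the crop confirms it is the cup meant. The collar lug shows at about (322,217) top and the spout tip at about (318,254). I'll move above the dispenser now.

Request:
carry_out(rows="32 50 15 0;32 50 15 0;32 50 15 0;32 50 15 0;32 50 15 0;32 50 15 0;32 50 0 0;32 50 0 0;32 50 0 0;32 50 0 0", claw=85, force=60)

```text
t: 2.55
eef_pos: [0.4916, -0.1515, 0.3217]
tool_rot: [0.0, 0.992, 0.127, 0.0]
contact_force: [0.4, -0.3, -0.9]
gripper_width: 0.995
grasp_force: 0.0
```

Request:
carry_out(rows="20 43 0 0;20 43 0 0;20 43 0 0;0 0 0 0")

```text
t: 3.05
eef_pos: [0.5517, -0.0193, 0.3214]
tool_rot: [-0.001, 0.991, 0.131, 0.0]
contact_force: [-0.2, -1.0, 0.0]
gripper_width: 0.996
grasp_force: 0.0
```

```bash
cat > look.py <<'E'
from h import *
import sys
np.set_printoptions(precision=3,suppress=True)
o=get_obs();a=o['tool_rot'];print(o['t'],o['eef_pos'],'yaw',np.degrees(2*np.arctan2(a[2],a[1]))-90,'q7',o['q'][6],'F',o['contact_force'],o['torque'])
Z={'head_top':.225,'spout_tip':.198,'collar_axis':.17,'collar_lug':.158,'lock_rib':.139,'cup_handle':.0295}
def look(cams,things,save=None):
    C={n:cam(n) for n in cams}
    for t in things:
        for n in cams:
            for r in place_of(n,t)[:3]:
                print(t,n,np.array(r['centre']).round(1),round(r['confidence'],2),atz(C[n],r['centre'],Z.get(t,0)))
    if save:
        for n in cams: cv2.imwrite(f'pics/{save}_{n}.png',C[n]['img'])
    return C
E
python3 - <<'E'
from look import *
C=look(['wrist','side','top'],['head_top','spout_tip','collar_lug','lock_rib','dispenser','collar_axis'],'a')
print(ray(C['wrist'],(320,240)))
E
```

```text
3.05 [ 0.552 -0.019  0.321] yaw -74.93789629790798 q7 -1.4797484747025393 F [-0.154 -1.001  0.028] [-0.044  0.01   0.024]
head_top wrist [329.7 219.4] 0.8 [ 0.568 -0.023  0.225]
head_top side [305.4 217.4] 0.75 [ 0.565 -0.027  0.225]
spout_tip wrist [303.4 298. ] 0.59 [ 0.499 -0.023  0.198]
spout_tip side [328.4 232.7] 0.47 [ 0.498 -0.028  0.198]
spout_tip top [447.1 253.9] 0.18 [ 0.502 -0.35   0.198]
collar_lug wrist [350.5 154.2] 0.68 [ 0.603 -0.031  0.158]
collar_lug side [253.1 271.2] 0.59 [0.599 0.164 0.158]
collar_lug side [297.1 233.2] 0.55 [ 0.604 -0.045  0.158]
lock_rib wrist [358.9 204.1] 0.68 [ 0.564 -0.051  0.139]
lock_rib side [310.4 239.6] 0.71 [ 0.572 -0.061  0.139]
lock_rib side [301.8 217.8] 0.18 [ 0.658 -0.156  0.139]
lock_rib top [447.5 252.7] 0.27 [ 0.509 -0.365  0.139]
dispenser wrist [321.5 160.1] 0.94 [ 0.573 -0.018  0.   ]
dispenser side [303.4 290.2] 0.82 [ 0.571 -0.017  0.   ]
collar_axis wrist [325.2 197. ] 0.9 [ 0.569 -0.02   0.17 ]
collar_axis side [303.5 235.1] 0.93 [ 0.573 -0.028  0.17 ]
collar_axis top [189.  272.3] 0.49 [0.453 0.309 0.17 ]
collar_axis top [316.5 173.4] 0.39 [ 0.713 -0.017  0.17 ]
(array([0.632, 0.002, 0.465]), array([-0.307, -0.089, -0.947]))
```

View pics/a_wrist.png

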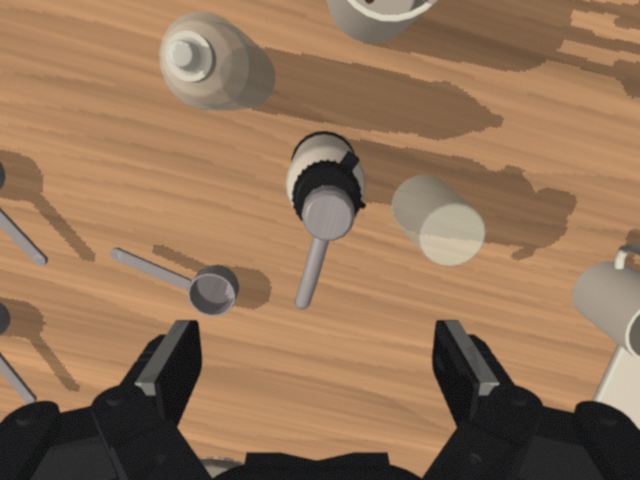

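The wrist view shows the head at about (328,212), the spout tip (303,303), the lug (350,158) and the lock rib (362,205). I'll refine the axis from these.

Run:
```python
from look import *
C=cam('wrist');
for p,z in [((328,212.5),.225),((303,303),.204),((350,158),.164),((362,205),.14),((301,302),.204)]: print(p,atz(C,p,z))
for t in('head_top','collar','collar_lug'):
    for r in outline_of('wrist',t)[:1]:
        ys,xs=np.nonzero(r['pixels']);print(t,r['confidence'],xs.min(),xs.max(),ys.min(),ys.max())
print(proj(C,(.570,-.022,.225)),proj(C,(.570,-.022,.17)),proj(C,(.570,-.022,0)))
S=cam('side');print(proj(S,(.570,-.022,.225)),proj(S,(.570,-.022,.17)),proj(S,(.57,-.022,0)))
```

```text
4.1 [ 0.551 -0.024  0.321] yaw -75.34317913684974 q7 -1.479123778443808 F [0.192 0.255 0.211] [-0.01  -0.003 -0.01 ]
(328, 212.5) [ 0.571 -0.025  0.225]
(303, 303) [ 0.497 -0.028  0.204]
(350, 158) [ 0.599 -0.036  0.164]
(362, 205) [ 0.563 -0.059  0.14 ]
(301, 302) [ 0.498 -0.026  0.204]
head_top 0.71 289 346 183 307
collar 0.74 288 346 182 306
collar_lug 0.61 285 354 149 215
[322.132 212.677] [321.221 193.352] [319.706 161.235]
[302.803 217.792] [303.273 236.269] [304.621 289.329]
```

Request:
carry_out(rows="10 1 0 5;10 1 0 5;0 0 -30 0;0 0 -30 0;0 0 -30 0;0 0 -30 0;0 0 -25 0;0 0 -16 0;0 0 0 0")

```text
t: 5.48
eef_pos: [0.5702, -0.0221, 0.1594]
tool_rot: [-0.0, 0.977, 0.214, -0.001]
contact_force: [-0.0, 0.1, 0.5]
gripper_width: 0.994
grasp_force: 0.0
```

Run:
```python
from look import *
C=look(['wrist','side'],['head_top','collar_axis','spout_tip'],'b')
```

```text
5.475 [ 0.57  -0.022  0.159] yaw -65.34482569116378 q7 -1.4029399722939122 F [-0.007  0.132  0.492] [ 0.015 -0.044  0.072]
head_top wrist [315.2 468. ] 0.76 [ 0.567 -0.023  0.225]
head_top side [303.7 219.9] 0.66 [ 0.562 -0.013  0.225]
collar_axis wrist [312.6 336.8] 0.94 [ 0.569 -0.021  0.17 ]
collar_axis wrist [372.7 263.3] 0.39 [ 0.605 -0.027  0.17 ]
collar_axis side [303.7 232.7] 0.7 [ 0.579 -0.039  0.17 ]
spout_tip side [327.9 233.2] 0.68 [ 0.498 -0.025  0.198]
spout_tip side [295.4 235.5] 0.48 [0.564 0.025 0.198]
```

View pics/b_wrist.png

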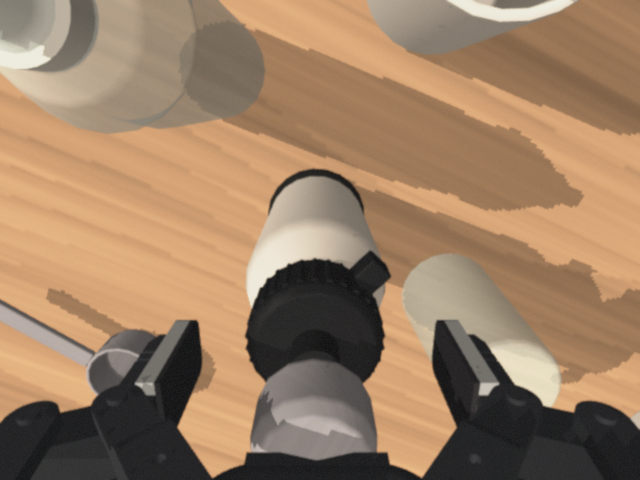

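The collar at about (315,330) is centred between the pads, and the lug at (372,270) is clear of them. I'll grip it and turn clockwise.

Request:
carry_out(rows="0 0 0 0;0 0 0 0;0 0 0 0;0 0 0 0;0 0 0 0;0 0 0 0", claw=40, force=60)

```text
t: 6.62
eef_pos: [0.5706, -0.0213, 0.161]
tool_rot: [-0.0, 0.977, 0.214, -0.0]
contact_force: [-2.9, 1.0, 5.7]
gripper_width: 0.555
grasp_force: 61.2
```

Request:
carry_out(rows="0 0 0 -8;0 0 0 -8;0 0 0 -8;0 0 0 -8;0 0 0 -8;0 0 0 -8;0 0 0 -8;0 0 0 -8;0 0 0 0;0 0 0 0")

```text
t: 7.88
eef_pos: [0.5704, -0.0224, 0.1609]
tool_rot: [0.0, 0.942, -0.337, -0.0]
contact_force: [-3.3, -1.7, 7.5]
gripper_width: 0.556
grasp_force: 61.3
```

Run:
```python
from look import *
C=look(['wrist','side'],['collar_lug','lock_rib','spout_tip'],'c')
```

```text
7.875 [ 0.57  -0.022  0.161] yaw -129.38068516421146 q7 -2.412973557132076 F [-3.341 -1.741  7.46 ] [-0.16   0.741 -0.123]
collar_lug wrist [375.3 264.4] 0.64 [ 0.574 -0.054  0.158]
collar_lug side [309.6 235.6] 0.69 [ 0.568 -0.051  0.158]
lock_rib wrist [376.8 271.1] 0.7 [ 0.563 -0.05   0.139]
lock_rib side [310.6 242.6] 0.81 [ 0.564 -0.048  0.139]
spout_tip wrist [318.8 462.5] 0.53 [ 0.545 -0.002  0.198]
spout_tip side [327.3 234.7] 0.47 [ 0.495 -0.018  0.198]
spout_tip side [308.3 235.9] 0.17 [0.534 0.011 0.198]
```

View pics/c_wrist.png

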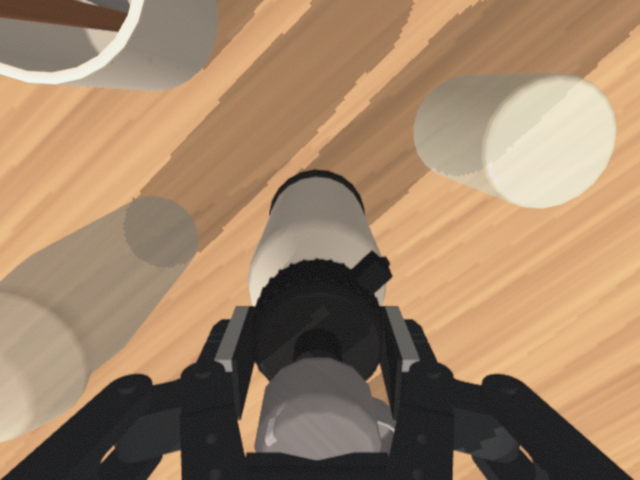

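The lug at (375,268) turned with the grip and has about 20° to go. I'll regrasp for the rest.

Request:
carry_out(rows="0 0 0 0;0 0 0 0;0 0 0 0;0 0 0 0;0 0 0 9;0 0 0 9;0 0 0 9;0 0 0 9;0 0 0 9;0 0 0 9", claw=85)

```text
t: 9.52
eef_pos: [0.5708, -0.0221, 0.1603]
tool_rot: [0.0, 0.992, 0.13, 0.0]
contact_force: [-0.1, -0.9, 0.3]
gripper_width: 0.995
grasp_force: 0.0
```

Request:
carry_out(rows="0 0 0 9;0 0 0 9;0 0 0 9;0 0 0 0;0 0 0 0")

```text
t: 10.15
eef_pos: [0.5708, -0.0221, 0.1603]
tool_rot: [-0.0, 0.935, 0.354, 0.0]
contact_force: [0.2, -0.1, -0.4]
gripper_width: 0.995
grasp_force: 0.0
```

Request:
carry_out(rows="0 0 0 0;0 0 0 0;0 0 0 0;0 0 0 0;0 0 0 0;0 0 0 0;0 0 0 -5;0 0 0 -5;0 0 0 -5;0 0 0 0", claw=40)

```text
t: 11.4
eef_pos: [0.5703, -0.0213, 0.161]
tool_rot: [-0.0, 0.973, 0.23, -0.0]
contact_force: [-3.7, 0.6, 7.0]
gripper_width: 0.556
grasp_force: 60.7
```

Run:
```python
from look import *
C=look(['wrist','side'],['collar_lug','lock_rib'],'d')
```

```text
11.4 [ 0.57  -0.021  0.161] yaw -63.41248285011841 q7 -1.372509324255593 F [-3.671  0.601  7.014] [ 0.302  0.904 -0.118]
collar_lug wrist [379.9 359.4] 0.8 [ 0.564 -0.054  0.158]
collar_lug side [313.6 234.7] 0.56 [ 0.561 -0.06   0.158]
```

Request:
carry_out(rows="0 0 0 -3;0 0 0 0;0 0 0 0")

```text
t: 12.08
eef_pos: [0.5703, -0.0214, 0.161]
tool_rot: [0.0, 0.978, 0.207, -0.0]
contact_force: [-4.3, 0.4, 7.5]
gripper_width: 0.55
grasp_force: 60.7
```

```bash
python3 -c "import look"
```

```text
12.075 [ 0.57  -0.021  0.161] yaw -66.15072509260659 q7 -1.4167720488374265 F [-4.299  0.445  7.541] [0.142 0.935 1.124]
```

Request:
carry_out(rows="0 0 0 -3;0 0 0 0;0 0 0 0")

```text
t: 12.45
eef_pos: [0.5717, -0.021, 0.161]
tool_rot: [-0.0, 0.984, 0.18, 0.001]
contact_force: [1.2, 4.5, 3.7]
gripper_width: 0.548
grasp_force: 64.6
```

```bash
python3 -c "import look"
```

```text
12.45 [ 0.572 -0.021  0.161] yaw -69.26962861140962 q7 -1.4648701441825587 F [1.157 4.52  3.727] [ 0.61  -0.468  0.043]
```

Request:
carry_out(rows="0 0 0 -3;0 0 0 0;0 0 0 0")

```text
t: 12.82
eef_pos: [0.5727, -0.0208, 0.1611]
tool_rot: [-0.0, 0.988, 0.155, 0.002]
contact_force: [4.8, 3.0, 1.3]
gripper_width: 0.551
grasp_force: 65.2
```

```bash
python3 -c "import look"
```

```text
12.825 [ 0.573 -0.021  0.161] yaw -72.14900952190173 q7 -1.5109330844519717 F [4.765 2.985 1.313] [ 0.673 -1.139  0.852]
```

The torque jumped to 1.1 N m, so the collar has reached its stop and the grip slipped. I'll release, go up and check.

Request:
carry_out(rows="0 0 0 0;0 0 0 0;0 0 0 0;0 0 0 0;0 0 30 0;0 0 40 0;0 0 40 0;-30 0 30 0;-30 0 0 0;0 0 0 0", claw=85)

```text
t: 14.08
eef_pos: [0.5093, -0.0223, 0.3009]
tool_rot: [0.001, 0.988, 0.153, 0.0]
contact_force: [1.1, 0.5, -0.4]
gripper_width: 0.994
grasp_force: 0.0
```

Run:
```python
from look import *
C=look(['wrist','side','top'],['head_top','collar_lug','lock_rib','spout_tip','cup','cup_handle','collar_axis','dispenser'],'e')
a=C['wrist']['img'][100:340,220:460];b=C['side']['img'][180:300,260:380]
cv2.imwrite('pics/e2.png',np.hstack([cv2.resize(a,(400,400),interpolation=2),cv2.resize(b,(400,400),interpolation=2)]))
```

```text
14.075 [ 0.509 -0.022  0.301] yaw -72.3614471141229 q7 -1.4185434450947092 F [ 1.106  0.498 -0.439] [-0.03  -0.052 -0.014]
head_top wrist [351.4 154.3] 0.68 [ 0.569 -0.022  0.225]
head_top side [304.8 218.6] 0.65 [ 0.563 -0.021  0.225]
collar_lug wrist [383. 160.] 0.97 [ 0.566 -0.052  0.158]
collar_lug side [314.1 237.1] 0.79 [ 0.554 -0.05   0.158]
lock_rib wrist [376.3 158.8] 0.66 [ 0.563 -0.051  0.139]
lock_rib side [307.6 243.8] 0.96 [ 0.568 -0.039  0.139]
lock_rib side [311.1 236.2] 0.41 [ 0.58  -0.078  0.139]
spout_tip wrist [310.9 250.6] 0.9 [ 0.501 -0.021  0.198]
spout_tip side [328.  230.4] 0.57 [ 0.505 -0.038  0.198]
cup wrist [212.7 252.8] 0.62 [0.393 0.067 0.   ]
cup side [334.9 411.1] 0.93 [0.28  0.329 0.   ]
cup side [257.  391.2] 0.74 [0.458 0.363 0.   ]
cup side [349.3 328.5] 0.56 [0.383 0.068 0.   ]
cup top [188.4 271.5] 0.97 [0.46 0.35 0.  ]
cup top [190.4 334. ] 0.82 [0.283 0.34  0.   ]
cup top [290.4 298.5] 0.71 [0.384 0.057 0.   ]
cup_handle wrist [130.7 225. ] 0.83 [0.41  0.153 0.03 ]
cup_handle side [325.4 333.9] 0.8 [0.407 0.148 0.03 ]
cup_handle side [376.6 403.7] 0.72 [0.201 0.292 0.03 ]
cup_handle top [260.1 288.5] 0.86 [0.412 0.141 0.03 ]
cup_handle top [209.1 287.8] 0.85 [0.414 0.284 0.03 ]
cup_handle top [203.5 360.4] 0.57 [0.212 0.295 0.03 ]
collar_axis side [306.3 234.2] 0.77 [ 0.569 -0.035  0.17 ]
dispenser wrist [310.5 254.6] 0.17 [ 0.425 -0.041  0.   ]
dispenser side [304.8 287.9] 0.61 [ 0.573 -0.028  0.   ]
```

View pics/e2.png

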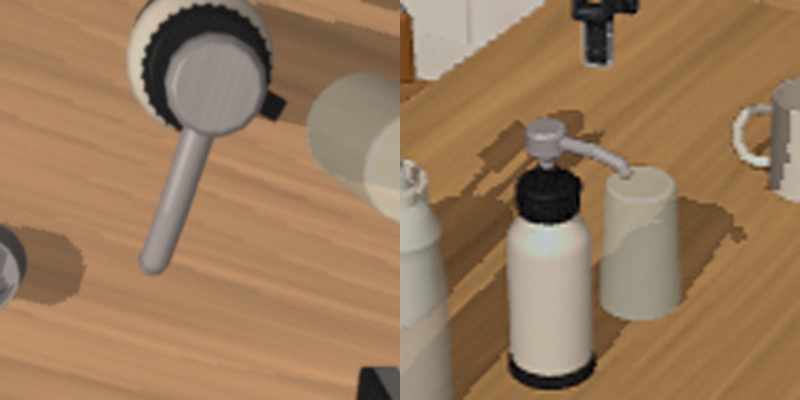

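The lug now sits exactly over the rib, which is hidden beneath it, and the torque confirmed the stop. The spout tip at (312,257) in the wrist view has not moved. Next is the cup.

Request:
carry_out(rows="-12 38 0 5;-12 38 -10 5;-12 38 -10 5;-12 38 -10 5;-12 38 -10 5;-12 38 -10 5;-12 38 -15 5;-12 38 -15 4;0 0 0 0;0 0 0 0", claw=60)

```text
t: 16.68
eef_pos: [0.4151, 0.2815, 0.2203]
tool_rot: [0.0, 0.88, 0.474, -0.0]
contact_force: [0.7, -1.5, -0.5]
gripper_width: 0.7
grasp_force: 0.0
```

Run:
```python
from look import *
C=look(['wrist','side','top'],['cup','cup_handle'],'f')
```

```text
16.675 [0.415 0.281 0.22 ] yaw -33.38338089096096 q7 -1.509272375489041 F [ 0.696 -1.478 -0.482] [ 0.001 -0.04   0.011]
cup wrist [315.4 102.4] 0.94 [0.459 0.351 0.   ]
cup wrist [411.2 374.2] 0.84 [0.394 0.068 0.   ]
cup wrist [153.9 226.4] 0.66 [0.274 0.342 0.   ]
cup side [333.7 411.6] 0.96 [0.282 0.331 0.   ]
cup side [349.  326.3] 0.9 [0.387 0.061 0.   ]
cup side [260.  387.4] 0.62 [0.459 0.35  0.   ]
cup top [187.6 271.2] 0.83 [0.461 0.353 0.   ]
cup_handle wrist [305.6 208.4] 0.79 [0.406 0.285 0.03 ]
cup_handle wrist [387.6 323.1] 0.74 [0.409 0.152 0.03 ]
cup_handle wrist [128.5 322.1] 0.69 [0.208 0.285 0.03 ]
cup_handle side [325.7 335.2] 0.7 [0.404 0.152 0.029]
cup_handle side [294.3 365.6] 0.67 [0.413 0.279 0.029]
cup_handle side [373.2 405.9] 0.56 [0.205 0.301 0.029]
cup_handle top [257.4 287.6] 0.7 [0.415 0.148 0.03 ]
cup_handle top [209.4 290. ] 0.66 [0.408 0.283 0.03 ]
cup_handle top [360.8 239.4] 0.46 [ 0.553 -0.143  0.03 ]
```

View pics/f_wrist.png

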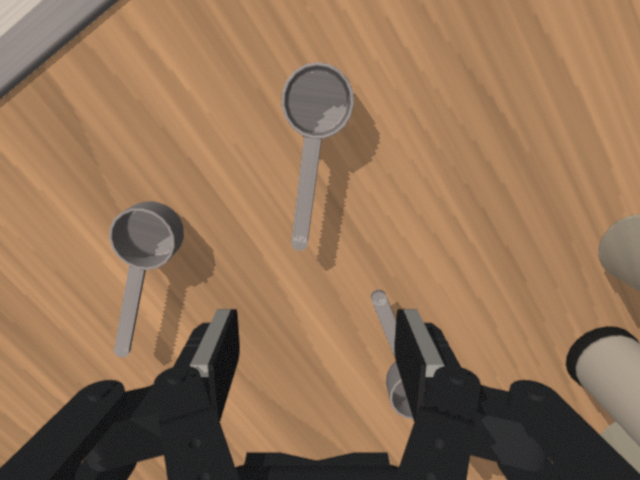

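The cup rim is centred at (317,101) and its handle runs from (312,140) to (300,243).

Run:
```python
from look import *
C=cam('wrist')
P=[atz(C,p,.032)[:2] for p in((318,101),(312.5,140),(300,245))];print(*P)
d=P[2]-P[0];L=np.hypot(*d);u=d/L;print(L,np.degrees(np.arctan2(d[1],d[0])),'h85',P[0]+.085*u,'end-37',P[2]-.037*u)
```

```text
17.125 [0.415 0.282 0.22 ] yaw -33.386958691386525 q7 -1.509554879638998 F [-0.475 -0.231  0.377] [ 0.035  0.028 -0.023]
[0.462 0.351] [0.442 0.329] [0.384 0.261]
0.11842392949628329 -130.80570030946868 h85 [0.406 0.287] end-37 [0.408 0.289]
```

Request:
carry_out(rows="-4 3 -30 -4;-4 3 -30 -3.4;0 0 -40 0;0 0 -40 0;0 0 -30 0;0 0 -20 0;0 0 -12 0;0 0 -7 0;0 0 0 0;0 0 0 0")

```text
t: 18.42
eef_pos: [0.4072, 0.2883, 0.0119]
tool_rot: [-0.0, 0.909, 0.417, 0.001]
contact_force: [0.1, -0.3, -0.5]
gripper_width: 0.704
grasp_force: 0.0
```

Request:
carry_out(rows="0 0 0 0;0 0 0 0;0 0 0 0;0 0 0 0;0 0 0 0;0 0 0 0;0 0 5 0;0 0 10 0;0 0 15 0;0 0 15 0", claw=5, force=60)

```text
t: 19.68
eef_pos: [0.4069, 0.2881, 0.0576]
tool_rot: [-0.0, 0.909, 0.417, 0.0]
contact_force: [0.1, -0.8, -1.0]
gripper_width: 0.144
grasp_force: 58.4
```

Run:
```python
from look import *
C=look(['wrist','side','top'],['cup','cup_handle'],'g')
cv2.imwrite('pics/g2.png',np.hstack([cv2.resize(C['wrist']['img'],(440,330)),cv2.resize(C['side']['img'][280:430,200:360],(352,330),interpolation=2)]))
```

```text
19.675 [0.407 0.288 0.058] yaw -40.74127646187885 q7 -1.8574458297549188 F [ 0.105 -0.831 -0.992] [-0.006  0.048 -0.049]
cup wrist [315.8 102.5] 0.98 [0.46  0.351 0.   ]
cup wrist [ 79.4 341.8] 0.82 [ 0.275  0.341 -0.   ]
cup side [257.3 373.8] 0.83 [0.49  0.317 0.   ]
cup side [350.3 326.7] 0.82 [0.384 0.061 0.   ]
cup side [335.5 412.6] 0.56 [0.277 0.332 0.   ]
cup top [187.4 335.2] 0.97 [0.279 0.348 0.   ]
cup top [291.9 297.1] 0.61 [0.388 0.052 0.   ]
cup top [186.9 272.6] 0.55 [0.457 0.354 0.   ]
cup_handle side [290.2 351.8] 0.91 [0.446 0.244 0.03 ]
cup_handle side [325.5 332.7] 0.74 [0.409 0.144 0.029]
cup_handle side [374.2 401.6] 0.63 [0.208 0.289 0.029]
cup_handle top [258.4 289.5] 0.93 [0.41  0.145 0.03 ]
cup_handle top [207.6 361.1] 0.69 [0.21  0.284 0.03 ]
cup_handle top [184.3 270.8] 0.69 [0.461 0.355 0.03 ]
```

View pics/g2.png

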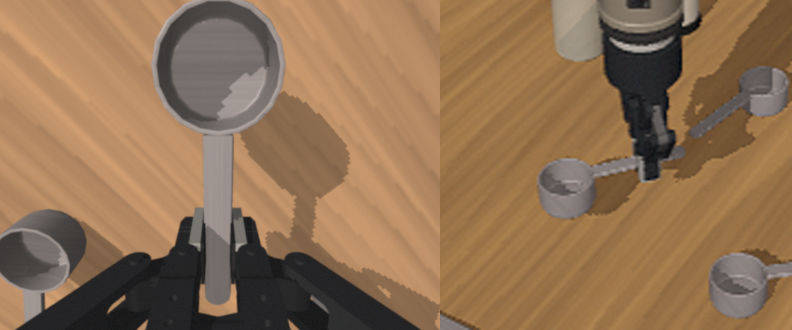

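The cup is held by its handle, level and about 46 mm up, and its bowl is at about (318,96) in the wrist view.

Run:
```python
from look import *
C=cam('wrist')
r=outline_of('wrist','cup')[0];m=r['pixels'].astype(np.uint8);m[195:]=0
cnt=max(cv2.findContours(m,0,2)[0],key=cv2.contourArea);print(cv2.fitEllipse(cnt),r['confidence'])
for p in[(318.5,96)]: print(atz(C,p,.078)[:2]-np.array(get_obs()['eef_pos'])[:2])
```

```text
20.125 [0.407 0.288 0.056] yaw -40.7427008481555 q7 -1.8590200846709966 F [ 0.313 -0.028 -0.065] [-0.055  0.    -0.009]Traceback (most recent call last):
  File "<stdin>", line 4, in <module>
ValueError: max() iterable argument is empty
```

Request:
carry_out(rows="2 -40 5 0;2 -40 5 0;2 -40 0 0;2 -40 0 0;2 -40 0 0;2 -40 0 0;2 -40 0 0;2 -40 0 0;2 -40 0 0;0 0 0 0")

```text
t: 21.48
eef_pos: [0.4245, -0.0752, 0.066]
tool_rot: [0.0, 0.91, 0.414, -0.0]
contact_force: [0.0, 0.7, -0.1]
gripper_width: 0.14
grasp_force: 58.6
```

Run:
```python
from look import *
C=look(['wrist','side','top'],['cup','cup_handle','spout_tip','head_top'],'i')
o=np.array(get_obs()['eef_pos'])
print(atz(C['wrist'],(318.5,96),o[2]-.0119+.032)[:2]-o[:2])
```

```text
21.475 [ 0.425 -0.075  0.066] yaw -41.07899430160169 q7 -1.0422412767673515 F [ 0.043  0.708 -0.061] [ 0.062  0.111 -0.022]
cup wrist [74.1 91.6] 0.88 [0.394 0.068 0.   ]
cup wrist [317.  101.1] 0.81 [ 0.479 -0.012  0.   ]
cup side [330.7 288.1] 0.87 [ 0.51  -0.063 -0.   ]
cup side [335.1 413.7] 0.85 [0.276 0.335 0.   ]
cup side [349.  326.1] 0.63 [ 0.388  0.06  -0.   ]
cup top [188.2 335.9] 0.78 [0.277 0.346 0.   ]
cup top [289.1 298.7] 0.63 [0.384 0.06  0.   ]
cup top [312.7 265. ] 0.52 [ 0.481 -0.007  0.   ]
cup_handle wrist [317.9 353.4] 0.74 [ 0.399 -0.105  0.029]
cup_handle side [358.9 269.2] 0.95 [ 0.466 -0.146  0.029]
cup_handle side [374.7 402.2] 0.93 [0.207 0.29  0.029]
cup_handle side [323.8 334.2] 0.89 [0.41  0.151 0.03 ]
cup_handle top [204.  363.2] 0.97 [0.205 0.293 0.03 ]
cup_handle top [258.3 287. ] 0.85 [0.417 0.146 0.03 ]
cup_handle top [448.3 256.1] 0.39 [ 0.507 -0.392  0.03 ]
spout_tip side [327.5 233.3] 0.73 [ 0.498 -0.024  0.198]
head_top side [300.8 218. ] 0.74 [ 0.574 -0.019  0.225]
head_top top [317.9 223.5] 0.72 [ 0.575 -0.022  0.225]
[0.056 0.06 ]
```

Request:
carry_out(rows="10 -5 0 0;10 -5 0 0;0 0 -15 0;0 0 -15 0;0 0 -10 0;0 0 -6 0;0 0 -4 0;0 0 -2 0;0 0 0 0;0 0 0 0")

```text
t: 23.48
eef_pos: [0.445, -0.0821, 0.0146]
tool_rot: [0.0, 0.909, 0.417, 0.0]
contact_force: [-0.2, -0.2, -1.6]
gripper_width: 0.147
grasp_force: 58.6
```

Run:
```python
from look import *
C=look(['wrist','side','top'],['cup','spout_tip'],'j')
o=np.array(get_obs()['eef_pos'])
w=C['wrist']
print(proj(w,(.5005,-.023,.032)),proj(C['side'],(.5005,-.023,.032)))
im=[cv2.resize(w['img'],(400,300)),cv2.resize(C['side']['img'][200:320,260:420],(400,300),interpolation=2)]
cv2.imwrite('pics/j2.png',np.hstack(im))
```

```text
23.475 [ 0.445 -0.082  0.015] yaw -40.75238891703903 q7 -1.1150007042835792 F [-0.244 -0.169 -1.595] [-0.021  0.013 -0.009]
cup side [328.7 297.7] 0.72 [ 0.493 -0.021  0.   ]
cup side [336.6 413.6] 0.69 [0.274 0.333 0.   ]
cup side [349.8 325.7] 0.59 [0.387 0.058 0.   ]
cup top [290.8 297. ] 0.69 [0.389 0.055 0.   ]
cup top [188.9 335.5] 0.66 [0.278 0.344 0.   ]
cup top [319.3 260.2] 0.64 [ 0.495 -0.026  0.   ]
spout_tip side [330.1 232.6] 0.47 [ 0.494 -0.031  0.198]
spout_tip top [317.6 251.1] 0.78 [ 0.508 -0.021  0.198]
spout_tip top [314.5 257.1] 0.52 [ 0.492 -0.013  0.198]
[329.247 109.158] [326.581 286.775]
```

View pics/j2.png

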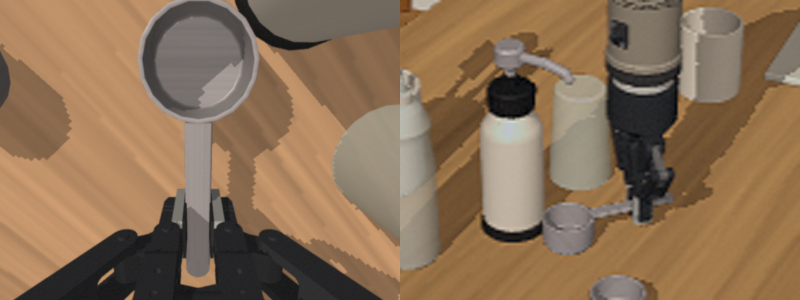

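The rim shows at (318,98) in the wrist view and (327,285) in the side view, very near the target. I'll quantify the difference.

Run:
```python
from look import *
w=cam('wrist');s=cam('side')
print(atz(w,(318.4,97.6),.0345),atz(s,(327.2,284.8),.0345))
# spout tip end pixel in side picture, both cups: pixel (568,80)->
print(atz(s,(260+171/2.5,200+80/2.5),.200))
# dispenser foot in wrist
print(proj(w,(.5705,-.022,.012)))
hsv=w['img'];g=cv2.cvtColor(hsv,6)
# lower-left edge of foot: dark pixels in the area
p=[atz(w,(float(x),float(np.nonzero(g[:90,x]<40)[0].max())),.006) for x in range(400,520,20) if (g[:90,x]<40).any()]
p=np.array(p);print(p[:,:2],np.hypot(*(p[:,:2]-[.5705,-.022]).T))
```

```text
23.925 [ 0.445 -0.082  0.014] yaw -40.7485264504758 q7 -1.1150912856930735 F [-0.987  0.252 -0.644] [-0.025  0.044 -0.002]
[ 0.5   -0.018  0.035] [ 0.502 -0.029  0.034]
[ 0.498 -0.028  0.2  ]
[502.253 -52.925]
[[ 0.533 -0.022]
 [ 0.534 -0.032]
 [ 0.537 -0.04 ]
 [ 0.542 -0.045]
 [ 0.547 -0.05 ]
 [ 0.553 -0.053]] [0.037 0.038 0.038 0.037 0.036 0.036]
```

The foot edge confirms the axis at (0.5705, -0.022). I'll shift the cup 3 mm in -y, set it down and release.

Request:
carry_out(rows="0 -3 0 0;0 0 -2 0;0 0 -1 0;0 0 0 0;0 0 0 0")

```text
t: 24.65
eef_pos: [0.4448, -0.0853, 0.0114]
tool_rot: [0.0, 0.909, 0.417, -0.0]
contact_force: [-1.2, -1.3, 1.4]
gripper_width: 0.145
grasp_force: 58.8
```

Request:
carry_out(rows="0 0 0 0;0 0 0 0;0 0 0 0;0 0 0 0;0 0 10 0;0 0 20 0;-5 0 30 0;-5 -10 50 0;0 -10 50 0;0 0 60 0", claw=45)

```text
t: 25.9
eef_pos: [0.4338, -0.1055, 0.2331]
tool_rot: [-0.0, 0.909, 0.416, -0.0]
contact_force: [1.1, -1.4, -0.3]
gripper_width: 0.528
grasp_force: 0.0
```

Request:
carry_out(rows="0 0 40 0;0 0 40 0;0 0 0 0;0 0 0 0", claw=0)

```text
t: 26.4
eef_pos: [0.4342, -0.1049, 0.3111]
tool_rot: [0.0, 0.909, 0.417, -0.0]
contact_force: [0.7, 0.3, -0.5]
gripper_width: 0.001
grasp_force: 0.0
```

Run:
```python
from look import *
C=look(['wrist','side','top'],['cup','spout_tip','head_top','collar_lug','lock_rib'],'k')
im=[cv2.resize(C['wrist']['img'],(400,300)),cv2.resize(C['side']['img'][200:320,260:420],(400,300),interpolation=2)]
cv2.imwrite('pics/k2.png',np.hstack(im))
```

```text
26.4 [ 0.434 -0.105  0.311] yaw -40.73975106645429 q7 -0.6495572773094602 F [ 0.746  0.289 -0.501] [ 0.026  0.006 -0.011]
cup wrist [310.   78.2] 0.96 [ 0.498 -0.02   0.   ]
cup wrist [309.5  60.3] 0.74 [ 0.509 -0.007  0.   ]
cup wrist [179.  80.] 0.73 [0.394 0.067 0.   ]
cup side [325.9 297.6] 0.85 [ 0.499 -0.017  0.   ]
cup side [332.3 415.2] 0.77 [0.28  0.341 0.   ]
cup side [349.4 327.4] 0.58 [0.385 0.064 0.   ]
cup top [185.6 336.1] 0.96 [0.277 0.353 0.   ]
cup top [288.2 298.5] 0.85 [0.384 0.063 0.   ]
cup top [316.3 261.2] 0.6 [ 0.492 -0.017  0.   ]
spout_tip wrist [308.7  59.5] 0.84 [ 0.5   -0.021  0.198]
spout_tip wrist [427.4 138.4] 0.36 [ 0.526 -0.102  0.198]
spout_tip side [330.8 234.4] 0.65 [ 0.488 -0.024  0.198]
spout_tip side [327. 296.] 0.6 [0.365 0.213 0.198]
spout_tip side [307.3 288.5] 0.3 [0.417 0.21  0.198]
spout_tip top [317.1 255.2] 0.56 [ 0.497 -0.02   0.198]
head_top side [302.  218.8] 0.77 [ 0.569 -0.016  0.225]
head_top top [318.5 222.7] 0.8 [ 0.577 -0.023  0.225]
collar_lug wrist [412.7  34.6] 0.86 [ 0.563 -0.051  0.158]
collar_lug side [311.4 235.9] 0.53 [ 0.563 -0.052  0.158]
collar_lug side [382.1 229. ] 0.23 [ 0.415 -0.178  0.158]
collar_lug top [329.2 234. ] 0.7 [ 0.555 -0.051  0.158]
lock_rib wrist [407.5  38.4] 0.63 [ 0.563 -0.051  0.139]
lock_rib side [310.2 241.2] 0.65 [ 0.569 -0.054  0.139]
lock_rib side [327.5 231.3] 0.3 [ 0.555 -0.124  0.139]
lock_rib top [329.9 229.1] 0.92 [ 0.57  -0.053  0.139]
```

View pics/k2.png

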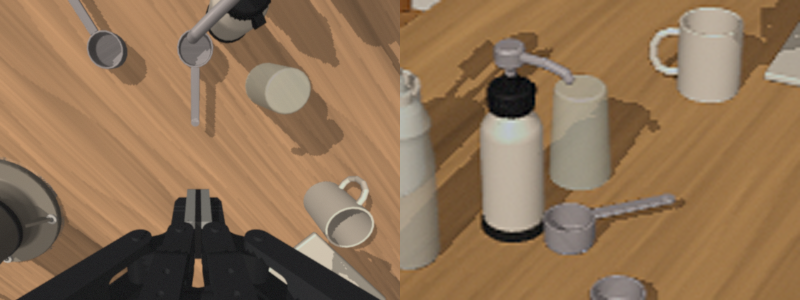

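The cup stands upright at (0.498, -0.020) under the spout tip at (0.500, -0.021), and the lug is over the rib. Now I'll press the head with the fingers shut.

Request:
carry_out(rows="34 21 0 0;34 21 0 0;34 21 0 0;34 20 0 0;0 0 0 0;0 0 -30 0;0 0 -30 0;0 0 -15 0;0 0 0 0")

```text
t: 28.42
eef_pos: [0.57, -0.0227, 0.2357]
tool_rot: [-0.0, 0.909, 0.416, -0.001]
contact_force: [0.1, -0.2, 0.5]
gripper_width: -0.001
grasp_force: 0.0
```

Request:
carry_out(rows="0 0 -6 0;0 0 -4 0;0 0 -4 0;0 0 -4 0;0 0 -4 0;0 0 -2 0;0 0 0 0")

```text
t: 29.3
eef_pos: [0.5715, -0.022, 0.2133]
tool_rot: [0.0, 0.909, 0.417, 0.001]
contact_force: [-2.5, -0.5, 8.7]
gripper_width: 0.003
grasp_force: 3.9
```

Request:
carry_out(rows="0 0 -2 0;0 0 -1 0;0 0 0 0;0 0 0 0")

```text
t: 29.8
eef_pos: [0.5717, -0.0219, 0.211]
tool_rot: [0.001, 0.909, 0.417, 0.001]
contact_force: [-2.6, -0.9, 11.0]
gripper_width: 0.002
grasp_force: 5.7
```

Request:
carry_out(rows="0 0 -2 0;0 0 0 0;0 0 0 0")

```text
t: 30.18
eef_pos: [0.5724, -0.0218, 0.2108]
tool_rot: [0.001, 0.909, 0.417, 0.002]
contact_force: [-5.0, -2.1, 23.6]
gripper_width: 0.001
grasp_force: 11.4
```

The head bottomed at z = 0.211 m with the force rising to 24 N, so it is fully down. I'll let it up and move clear.

Request:
carry_out(rows="0 0 5 0;0 0 6 0;0 0 8 0;0 0 10 0;0 0 30 0;0 0 40 0;-30 -30 10 0;-40 -40 0 0;0 0 0 0;0 0 0 0")

```text
t: 31.42
eef_pos: [0.5009, -0.0919, 0.3165]
tool_rot: [0.0, 0.909, 0.417, 0.0]
contact_force: [-0.2, 0.3, 0.6]
gripper_width: 0.0
grasp_force: 0.0
```

Run:
```python
from look import *
C=look(['wrist','side','top'],['cup','spout_tip','head_top','collar_lug','lock_rib'],'m')
im=[cv2.resize(C['wrist']['img'],(400,300)),cv2.resize(C['side']['img'][200:320,260:420],(400,300),interpolation=2)]
cv2.imwrite('pics/m2.png',np.hstack(im))
```

```text
31.425 [ 0.501 -0.092  0.317] yaw -40.76334513042164 q7 -0.7825936364402574 F [-0.165  0.33   0.605] [-0.006 -0.031 -0.003]
cup wrist [271.  132.9] 0.84 [ 0.496 -0.021  0.   ]
cup wrist [144.1 132. ] 0.69 [0.392 0.07  0.   ]
cup side [349.1 329.2] 0.79 [0.382 0.071 0.   ]
cup side [384.5 228.6] 0.71 [ 0.522 -0.443  0.   ]
cup side [334.3 414.3] 0.69 [0.277 0.337 0.   ]
cup top [287.2 295.4] 0.79 [0.393 0.066 0.   ]
cup top [187.6 336.3] 0.75 [0.276 0.348 0.   ]
cup top [316.2 259. ] 0.7 [ 0.498 -0.017  0.   ]
spout_tip wrist [242.5 153. ] 0.57 [ 0.499 -0.021  0.198]
spout_tip side [326.7 231.7] 0.63 [ 0.504 -0.031  0.198]
spout_tip side [326.3 297.4] 0.48 [0.364 0.218 0.198]
spout_tip top [316.6 252.5] 0.59 [ 0.504 -0.019  0.198]
head_top wrist [330.3  74.8] 0.81 [ 0.569 -0.023  0.225]
head_top side [302.  219.5] 0.49 [ 0.567 -0.013  0.225]
head_top top [318.1 224.9] 0.79 [ 0.571 -0.022  0.225]
head_top top [315.6 227.1] 0.54 [ 0.566 -0.016  0.225]
collar_lug wrist [350.3 116.4] 0.88 [ 0.567 -0.052  0.158]
collar_lug side [311.6 238.5] 0.73 [ 0.556 -0.04   0.158]
collar_lug top [332.  231.8] 0.68 [ 0.561 -0.058  0.158]
collar_lug top [317.8 223. ] 0.24 [ 0.584 -0.021  0.158]
lock_rib side [310.2 242.9] 0.88 [ 0.564 -0.046  0.139]
lock_rib top [329.  230.5] 0.86 [ 0.566 -0.051  0.139]
```

View pics/m2.png

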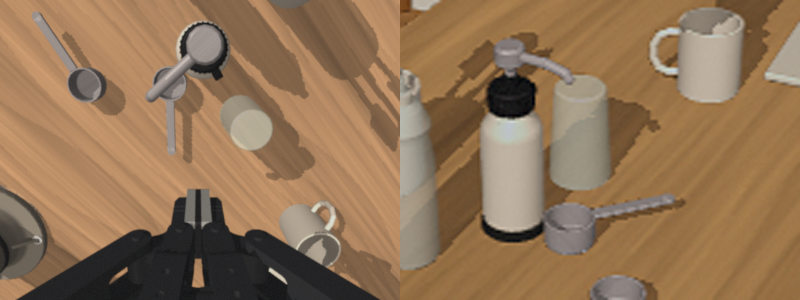

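The head is back up, the cup at (171,83) is upright under the spout tip, the lug at (217,72) is over the rib, and nothing else has moved.

```bash
python3 -c "
from station import *
print(hand_in())"
```

```text
the job is handed in; nothing more can be done
None
```

I locked the collar with its lug over the rib, stood the cup upright under the spout (within about 3 mm as measured by the camera), then pressed the pump head fully down and let it come back up. The job is handed in at about 32 s of the 72 s allowed; the hand-in returned no verdict.

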